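# Free a left-hand clamp knob and pin the punching jig's fence in its hidden index hole

### The job

On the punching jig, loosen the black clamp knob, which has a left-hand thread (it loosens clockwise, seen from above), by more than half a turn until the fence slides freely. Then take the plain locating pin from the wooden rack, put it into the hole of the fence's guide block and slide the fence with it to the left (away from the jig's end cover), pressing lightly, until the pin drops into the index hole hidden under the fence; leave the pin fully home with its head down on the guide block. Do not force the fence while it is clamped, leave the knob loose, and leave the hand punch and the other things around the jig where they are.

Things in the scene. Friction and masses are not known exactly. Their poses are not given: they have to be found in the camera images.
- jig: The punching jig: plywood board 220 x 410 x 12 mm lying fixed on the bench, carrying two low aluminium rails, the fence, the knob and a dark steel end cover. Origin at bench height; the fence's centre line is the jig's line x = +30 mm. z up; jig +y is the direction the fence slides (robot's left at yaw 0). The end cover is at y = -180 mm; the knob's axis is at x = +30, y = +75 mm.
- knob (a joint): Turning angle of the clamp knob about its upright axis, rad. Left-hand thread: it grows as the knob is turned clockwise seen from above (loosening); 0 is hard tight, stop at 4.2. It starts between 0 and 0.3; the thread is stiff (about 0.15 N m) and the clamp holds the fence fast until about 2.85 rad, beyond which the fence is free. The knob and the washer under it rise 6 mm per turn, lifting the washer clear of the ridges.
- knob_grip (a point): Centre of the knob's grip, on its axis: black round ribbed knob 44 mm in diameter, grip 27 mm high (from 13.5 mm below to 13.5 mm above this point), steel dot and pointer line on its top. About 60 mm above the bench; the flat fence lies 26 mm below this point, with a square 32 mm washer on it whose top is about 22 mm below this point, seated between 2.7 mm ridges on the fence. Can be gripped at any yaw.
- fence (a joint): How far the fence has slid from its right-hand end stop along jig +y, m; range 0 to 0.08. It starts at 0, locked by the washer's seat until the knob is loosened. Slides with about 1.5 N plus slow-speed damping once the knob is loose. The hidden index hole is reached somewhere between 0.030 and 0.065.
- guide_mouth (a point): Centre of the top of the guide hole in the fence (moves with it); axes as the jig. The hole is 11.5 mm wide with a 2 mm chamfer, right through a steel guide block 34 x 34 mm and 18 mm high, whose top is 43 mm above the bench and 10 mm above the flat fence. 19 mm below this point lies a steel strip hidden by the fence; the fence's guide hole passes over the strip's one index hole (12.5 mm wide, 12 mm deep, chamfered).
- pin_head (a point): Centre of the locating pin's head: a plain straight black cylinder 22 mm in diameter and 44 mm high (22 mm above and below this point), on a 10 mm steel shank 30 mm long below the head, tip tapered. 70 g. z along the pin, head up. It stands upright in one of the rack's two holes, head resting on the rack; its centre is then about 58 mm above the bench. In the guide block the pin is home when its head sits on the block; with its tip on the strip the head stands 11 mm higher.
- pin_tip (a point): Centre of the tip end of the locating pin, 52 mm below the head's centre.
- rack: Fixed wooden rack 60 x 130 mm, 36 mm high, two upright holes 64 mm apart along its y; origin under its centre on the bench. One holds the pin, the other the punch.
- punch: Not to be used: hand punch in the rack's other hole, told from the pin by its slim 16 mm handle with a 27 mm mushroom top, 57 mm high. Origin at its tip.
- rivet_cup: Bystander: small steel cup, 48 mm wide, 28 mm high, standing on the front left part of the jig's board.
- tape: Bystander: yellow ring (tape roll), 90 mm wide, 24 mm high, on the bench's right.
- blanks: Bystander: stack of yellow sign blanks 160 x 110 x 12 mm, on the left.
- setter: Bystander: steel rivet setter 85 mm high, 32 mm wide foot, standing beyond the rack.
Mind the look-alikes: they are no part of the job. Leave any orange, pink or red look-alike of the part that bears pin_head alone.

How it is judged:
On the way, in this order (a step that is already met when the one before it is completed fails the run):
1. the knob is loosened clockwise by more than about 2.7 rad (value of joint knob above 2.7 rad), for 0.2 s.
2. the locating pin's tip is in the fence's guide hole (horizontal distance between pin_tip and guide_mouth below 0.004 m and z of pin_tip in the frame of guide_mouth below -0.01 m), for 0.1 s.
3. the pin has dropped into the hidden index hole and is home (z of pin_tip in the frame of guide_mouth below -0.0275 m and horizontal distance between pin_tip and guide_mouth below 0.004 m and angle between pin_tip's own z axis and vertical below 0.12 rad), for 0.1 s.
At the end, for the whole second after the job is handed in: The pin stands upright (within 0.12 rad) in guide block and index hole, head within 2.5 mm of the block, tip within 4 mm sideways of the guide hole's axis, released and at rest; fence more than 25 mm from its end stop; knob still loosened beyond 2.7 rad (all of step 3 and value of joint knob above 2.7 rad and value of joint fence above 0.025 m and linear speed of pin below 0.02 m/s and contact force between the fingers and pin below 0.1 N); the robot touches nothing.
It fails at once if the fence is forced more than 5 mm along while the knob is still tight (below 1.8 rad) (value of joint knob below 1.8 rad and distance of guide_mouth from where it was at the start of the episode above 0.005 m).
It fails at once if a bystander is shoved away (the punch more than 20 mm, the others more than 30 mm) (distance of punch from where it was at the start of the episode above 0.02 m or distance of any of rivet_cup, tape, blanks, setter from where it was at the start of the episode above 0.03 m).
It also fails if it takes over 72 s, if anything falls off the work surface, if the arm or the gripper's body presses on something with over 40 N, if the wrist force passes 120 N, or if a joint passes its speed limit or range.

### The arm

A 7-joint arm with a two-finger parallel gripper is mounted at the origin on the work surface. World frame = base frame: x ahead of the robot, y to its left, z up, the work surface at z = 0. Lengths are in m, angles in rad, forces in N, time in s.
With the tool pointing down it reaches from about 0.425 to 0.875 m from the base axis. Payload 4.7 kg.
Tool frame: the origin (TCP) lies midway between the tips of the shut fingers; the grasp point (between the pads) lies 19 mm behind it; z points along the fingers, y is the line along which they close (so a half turn about z gives the same grasp; the last joint's range is limited). The gripper opens to 87 mm and grips with 3 to 60 N. Pads are 19 mm wide; open, the fingers measure 117 mm over their backs; the gripper's body (75 mm by 190 mm) begins 51 mm behind the grasp point.
Start: joints at [-1.218, 0.321, -0.07, 1.45, 0.023, 1.371, -0.057], TCP at [0.216, 0.613, 0.223] pointing down, gripper open.
Joint ranges: [-2.86, 2.86], [-0.3, 2.09], [-1.38, 1.24], [0.06, 2.45], [-1.56, 4.7], [0.09, 2.05], [-2.69, 2.69]. Speed limits (rad/s): [2.57, 2.57, 3.14, 3.14, 3.14, 3.14, 3.14].

### API

Orientations are given as a unit quaternion [x, y, z, w].
In Python, from rig import * gives the robot as it stands.
- The arm moves only by the tool apply_moves, never from a script. Its argument "series" is a list of rows, each a list of 7 numbers: the shift along the tool's x, y, z in mm, then the turn, a rotation vector about the tool's x, y, z in rad, then the closure in counts, from 0 (fully open) to 255 (shut). In form: [[dx, dy, dz, rx, ry, rz, claw], ...]. A call has 1 to 10 rows; each row shifts and turns the commanded pose from where the row before left it, along the tool's axes as they then stand; what a row does not reach is not made up. A row lasts 1/8 s, in which the tool goes at most 62.5 mm and 10.7 degrees, less where a joint would pass 70% of its speed; a pose out of reach is approached as far as the arm can. A call is refused whole if a number of a shift passes 62.5 or a number of a turn 0.188, either way. A call with a gripper value outside its range is refused whole. The fingers move at their own pace and stop on an object; "newtons" is the grip in N (left out, the last holds). Time passes only in rows, so rows that do not move let the fingers close. It gives the time, the measured TCP pose, the force, the opening and the grip force at its end, in the units of the state.
- sense(): the state, without advancing time (a new reading comes with each control period).
- get_image(name): name is "scene" or "top" or "wrist"; returns a dict with "pixels" (400x640x3 uint8, red, green, blue), "depth" (400x640 float32, m along the optical axis (not along the pixel's ray), 0 where there is no reading), "camera_matrix" (3x3 intrinsics, pixels), "dist" ([k1, k2, p1, p2, k3] as OpenCV has them; the pictures are not rectified), "R" (3x3) and "t" (3): a world point X has camera coordinates R X + t. Camera axes: x right, y down, z forward; pixel columns grow to the right and rows downward; lengths in m; the calibration is good to about 2 mm. A picture is of the moment at which its call begins.
- hand_in(): hands the job in; it is judged then, once.
Trained networks look in the newest picture that a camera, given by its name, has taken for a name from the list of things; names that differ only in an ending like _2 or _b are one class to them, and where a whole thing is asked for, a point or a joint stands for the part that bears it (a point fixed in the world has none). Each returns a list of dicts, best first, with "confidence" (0 to 1); they miss things now and then, are a little off and sometimes report something else, mostly with a low value. They report only what shows in the picture. A call takes as long as a camera call. They do not tell look-alikes from the thing itself.
- spot_in(thing, camera): "extent" ([left, top, right, bottom] in pixels, round what is visible of it).
- masks_of(thing, camera): "region" (400x640 bool, what is visible of it) and "extent" ([left, top, right, bottom] in pixels, round what is visible of it).
The state is a dict: "time_s": time; "q": joint angles; "joint_vel": joint speeds; "joint_efforts": joint torques, N m; "position": TCP position; "orientation": TCP orientation; "ft_force": force on the tool from outside, world axes, zero at the start; "moment": the same for the moment, N m; "width": opening from 0.0 (shut) to 1.0 (fully open); "grasp_force": force on a finger pad.
Only numpy, scipy, OpenCV 4.12 (cv2) and the standard library are available. Lean on these libraries where they do the work, as an engineer would, in place of code of your own. Each camera call takes 0.05 s, during which the arm holds its last target. There are 200 camera calls.

## Working session

There is one attempt and no reset: what is moved stays moved. The work goes in short steps, Python scripts to look and compute and a tool call to move; the robot and the scene stay as the last step left them, time stands still between calls to the robot, and variables do not carry over. Pictures are saved under pics/ and viewed, at most 10 in all, crops included, and the job is handed in when it is done.

Besides the shell and the picture viewer there is one more tool, called after ">>>" as a command line: name --pt "numbers of a row" for each row, then --argument value for the rest. apply_moves: Moves the arm, as the interface text tells. Its arguments: {"type":"object","properties":{"series":{"type":"array","items":{"type":"array","items":{"type":"number"}}},"newtons":{"type":"number"}},"required":["series"]}

```bash
mkdir -p pics; ls; cat > h.py <<'E'
from rig import *
import numpy as np, cv2
from scipy.spatial.transform import Rotation as Rot
def pts(im,mask):
    v,u=np.nonzero(mask&(im["depth"]>0)); z=im["depth"][v,u]
    n=cv2.undistortPoints(np.c_[u,v].astype(np.float64)[:,None],im["camera_matrix"],np.array(im["dist"],float))[:,0]
    P=np.c_[n*z[:,None],z]; return (P-im["t"])@np.array(im["R"])
def save(im,f,s=None):
    p=im["pixels"]; cv2.imwrite(f,p[...,::-1])
E
python3 - <<'E'
from h import *
s=sense();print(s["time_s"],s["position"],s["orientation"],s["width"],s["ft_force"])
a=get_image("top");save(a,"pics/top.png");b=get_image("scene");save(b,"pics/scene.png")
for cam,im in(("top",a),("scene",b)):
  for n in["jig","knob_grip","guide_mouth","fence","pin_head","rack","punch","rivet_cup","tape","setter","blanks"]:
    try:
      for r in masks_of(n,cam)[:3]:
        P=pts(im,r["region"]); print(cam,n,round(r["confidence"],2),r["extent"],np.median(P,0).round(3),np.percentile(P,2,0).round(3),np.percentile(P,98,0).round(3))
    except Exception as e: print(cam,n,e)
E
```

```text
pics
0.0 [0.21589076 0.61251284 0.22143902] [ 1.68582417e-01  9.85687086e-01 -9.61342969e-04 -1.12566770e-04] 1.0037049057226175 [ 0.35167647  0.93691113 -1.32021285]
top knob_grip 0.68 [266.2, 163.4, 280.6, 181.0] [0.559 0.16  0.076] [0.54  0.142 0.053] [0.577 0.181 0.079]
top knob_grip 0.33 [439.7, 228.5, 476.0, 266.4] [ 0.384 -0.289  0.023] [ 0.343 -0.33  -0.001] [ 0.428 -0.248  0.027]
top guide_mouth 0.64 [257.5, 139.4, 360.0, 191.2] [0.584 0.065 0.033] [ 0.527 -0.03   0.021] [0.632 0.197 0.045]
top guide_mouth 0.6 [219.2, 122.4, 399.4, 249.2] [0.532 0.075 0.013] [ 0.401 -0.119  0.008] [0.662 0.275 0.068]
top guide_mouth 0.25 [434.5, 127.2, 454.2, 143.7] [ 0.653 -0.249  0.046] [ 0.643 -0.264  0.008] [ 0.669 -0.24   0.088]
top fence 0.89 [256.0, 143.4, 360.9, 193.9] [0.584 0.066 0.033] [ 0.527 -0.03   0.014] [0.632 0.2   0.044]
top pin_head 0.65 [436.5, 168.0, 452.9, 181.2] [ 0.558 -0.239  0.078] [ 0.55  -0.252  0.048] [ 0.568 -0.232  0.083]
top pin_head 0.52 [476.3, 128.5, 491.4, 141.4] [ 0.656 -0.338  0.069] [ 0.647 -0.352  0.   ] [ 0.671 -0.331  0.077]
top rack 0.65 [254.6, 142
[... 2061 characters left out ...]
0.326  0.036] [ 0.556 -0.289  0.096]
scene rivet_cup 0.68 [367.2, 173.1, 382.5, 187.6] [0.423 0.213 0.029] [0.402 0.192 0.012] [0.447 0.232 0.042]
scene tape 0.96 [179.9, 179.4, 213.6, 201.2] [ 0.394 -0.286  0.019] [ 0.348 -0.328  0.003] [ 0.432 -0.245  0.027]
scene setter 0.65 [182.1, 238.0, 202.7, 272.5] [ 0.666 -0.248  0.041] [ 0.649 -0.264  0.003] [ 0.674 -0.237  0.088]
scene setter 0.37 [437.8, 185.6, 511.4, 234.7] [0.55  0.461 0.012] [0.466 0.399 0.002] [0.623 0.53  0.015]
scene blanks 0.64 [439.4, 186.3, 507.6, 233.9] [0.548 0.46  0.012] [0.466 0.399 0.006] [0.623 0.523 0.015]
scene blanks 0.34 [242.0, 179.4, 420.7, 274.5] [0.57  0.065 0.014] [ 0.421 -0.117  0.006] [0.676 0.278 0.071]
```

```bash
python3 - <<'E'
import cv2
a=cv2.imread("pics/top.png")[110:280,120:500]
cv2.imwrite("pics/topc.png",cv2.resize(a,(800,358),interpolation=cv2.INTER_CUBIC))
E
```

```text
(no output)
```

View pics/topc.png

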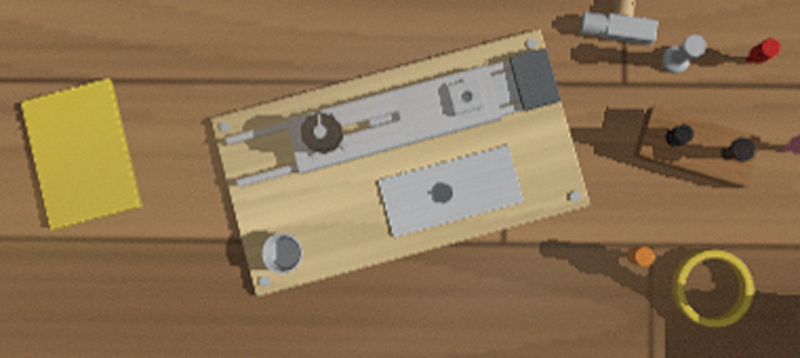

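```bash
python3 - <<'E'
from h import *
a=get_image("top")
def reg(u0,v0,u1,v1,zl,zh,n):
    m=np.zeros((400,640),bool);m[v0:v1,u0:u1]=1
    P=pts(a,m);P=P[(P[:,2]>zl)&(P[:,2]<zh)]
    r=cv2.minAreaRect((P[:,:2]*1000).astype(np.float32))
    print(n,len(P),np.median(P,0).round(4),"rect",np.round(r[0],1),np.round(r[1],1),round(r[2],2))
reg(210,115,410,260,.008,.018,"board")
reg(250,135,370,200,.029,.038,"fence")
reg(250,135,370,200,.040,.049,"guide")
reg(255,155,295,190,.068,.085,"knob")
reg(432,162,458,188,.07,.09,"pinA")
reg(472,122,495,146,.065,.09,"pinB")
reg(410,150,490,210,.03,.045,"rack")
s=sense();R=Rot.from_quat(s["orientation"]).as_matrix();print(R.round(3))
E
```

```text
board 10122 [0.5073 0.0871 0.0123] rect [542.8  41.1] [220.3 487.7] 15.86
fence 2051 [0.5847 0.0659 0.0328] rect [586.9  61.9] [ 66.3 291.6] 16.39
guide 170 [0.6054 0.0019 0.043 ] rect [582.8  73.9] [ 34.8 188.8] 17.57
knob 280 [0.5591 0.1626 0.0756] rect [559.3 162.9] [43.1 42.7] 89.41
pinA 71 [ 0.5597 -0.2408  0.0792] rect [ 559.4 -242.5] [20.8 18.6] 84.38
pinB 78 [ 0.6568 -0.3404  0.0739] rect [ 657.9 -341.3] [21.3 21.4] 16.12
rack 1053 [ 0.5495 -0.2716  0.036 ] rect [ 550.7 -272.7] [130.7  58.8] 73.84
[[-0.943  0.332  0.   ]
 [ 0.332  0.943  0.   ]
 [-0.     0.    -1.   ]]
```

The enlarged crop shows the knob at about (320,132) and the guide block at (467,96). The black pin is at (680,133) in the rack with the punch at (740,150). The red, pink and orange pins are decoys. Fitted jig yaw is about 16°.

>>> apply_moves --pt "-47.3 -31 5 0 0 0 0" --pt "-47.3 -31 5 0 0 0 0" --pt "-47.3 -31 5 0 0 0 0" --pt "-47.3 -31 5 0 0 0 0" --pt "-47.3 -31 5 0 0 0 0" --pt "-47.3 -31 5 0 0 0 0" --pt "-47.3 -31 5 0 0 0 0" --pt "-47.3 -31 5 0 0 0 0" --pt "-47.3 -31 5 0 0 0 0" --pt "-47.3 -31 5 0 0 0 0"

```text
time_s: 2.5
position: [0.5602, 0.1621, 0.1728]
orientation: [0.168, 0.986, 0.0, 0.0]
ft_force: [0.4, 0.7, -0.5]
width: 1.003
grasp_force: 0.0
```

>>> apply_moves --pt "0 0 0 0 0 -0.18 0" --pt "0 0 0 0 0 -0.18 0" --pt "0 0 0 0 0 -0.18 0" --pt "0 0 0 0 0 -0.18 0" --pt "0 0 0 0 0 -0.18 0"

```text
time_s: 3.12
position: [0.5592, 0.1635, 0.1727]
orientation: [-0.28, 0.96, 0.0, 0.0]
ft_force: [0.7, -0.2, 0.3]
width: 0.999
grasp_force: 0.0
```

```bash
python3 - <<'E'
from h import *
s=sense();R=Rot.from_quat(s["orientation"]).as_matrix();print(s["time_s"],s["position"],s["q"].round(3) if hasattr(s["q"],"round") else s["q"]);print(R.round(3))
w=get_image("wrist");save(w,"pics/w1.png")
P=pts(w,np.ones((400,640),bool))
k=P[(P[:,2]>.066)&(P[:,2]<.085)&(np.hypot(P[:,0]-.559,P[:,1]-.163)<.035)]
print(len(k),np.median(k,0))
if len(k)>20:print(cv2.minEnclosingCircle((k[:,:2]*1000).astype(np.float32)))
E
```

```text
3.125 [0.55916194 0.16353586 0.17265926] [-0.519  0.207  0.216  1.7   -0.047  1.24   1.846]
[[-0.843 -0.537  0.   ]
 [-0.537  0.843  0.   ]
 [-0.     0.    -1.   ]]
2327 [0.56029493 0.16452092 0.07472513]
((561.59619140625, 165.5348358154297), 22.934825897216797)
```

>>> apply_moves --pt "-1 0 40 0 0 0 0" --pt "0 0 40 0 0 0 0" --pt "0 0 30 0 0 0 0" --pt "0 0 16 0 0 0 0" --pt "0 0 1 0 0 0 0" --pt "0 0 0 0 0 0 255" --pt "0 0 0 0 0 0 255" --pt "0 0 0 0 0 0 255" --pt "0 0 0 0 0 0 255" --pt "0 0 0 0 0 0 255" --newtons 45

```text
time_s: 4.42
position: [0.56, 0.1641, 0.0457]
orientation: [-0.277, 0.961, 0.0, 0.0]
ft_force: [-0.5, -0.5, -0.0]
width: 0.517
grasp_force: 0.0
```

>>> apply_moves --pt "0 0 0 0 0 0 255" --pt "0 0 0 0 0 0 255" --pt "0 0 0 0 0 0 255"

```text
time_s: 4.8
position: [0.56, 0.1642, 0.0457]
orientation: [-0.277, 0.961, 0.0, 0.0]
ft_force: [-0.8, 0.3, 1.4]
width: 0.5
grasp_force: 45.0
```

>>> apply_moves --pt "0 0 -0.1 0 0 0.15 255" --pt "0 0 -0.15 0 0 0.15 255" --pt "0 0 -0.15 0 0 0.15 255"

```text
time_s: 5.18
position: [0.5598, 0.1646, 0.0461]
orientation: [-0.054, 0.999, 0.0, -0.0]
ft_force: [-1.5, 2.0, 2.7]
width: 0.492
grasp_force: 45.0
```

>>> apply_moves --pt "0 0 -0.15 0 0 0.17 255" --pt "0 0 -0.15 0 0 0.17 255" --pt "0 0 -0.15 0 0 0.17 255" --pt "0 0 -0.15 0 0 0.17 255" --pt "0 0 -0.15 0 0 0.17 255" --pt "0 0 -0.15 0 0 0.17 255" --pt "0 0 -0.15 0 0 0.17 255" --pt "0 0 -0.15 0 0 0.17 255" --pt "0 0 -0.15 0 0 0.17 255" --pt "0 0 -0.15 0 0 0.17 255"

```text
time_s: 6.42
position: [0.5609, 0.1657, 0.0478]
orientation: [0.715, 0.699, 0.002, 0.0]
ft_force: [2.5, 3.2, -0.5]
width: 0.494
grasp_force: 45.0
```

>>> apply_moves --pt "0 0 -0.15 0 0 0.17 255" --pt "0 0 -0.15 0 0 0.17 255" --pt "0 0 -0.15 0 0 0.17 255" --pt "0 0 -0.15 0 0 0.17 255" --pt "0 0 -0.15 0 0 0.17 255" --pt "0 0 -0.15 0 0 0.17 255" --pt "0 0 -0.15 0 0 0.17 255" --pt "0 0 -0.15 0 0 0.17 255" --pt "0 0 0 0 0 0 255" --pt "0 0 0 0 0 0 255"

```text
time_s: 7.68
position: [0.5618, 0.1649, 0.0492]
orientation: [0.995, 0.098, 0.002, -0.0]
ft_force: [5.0, 2.1, -1.7]
width: 0.492
grasp_force: 45.0
```

```bash
python3 - <<'E'
from h import *
s=sense();R=Rot.from_quat(s["orientation"]).as_matrix();print(s["time_s"],s["position"],np.round(s["q"],3),s["moment"],s["ft_force"]);print(R.round(3))
E
```

```text
7.675 [0.56175267 0.16490523 0.04916989] [-1.011  0.428  0.826  1.833 -0.363  1.034 -1.416] [ 0.58965608 -1.00492812 -0.13658867] [ 5.0203204   2.08060562 -1.71594198]
[[ 0.981  0.195  0.004]
 [ 0.195 -0.981  0.001]
 [ 0.004 -0.    -1.   ]]
```

>>> apply_moves --pt "0 0 0 0 0 0 0" --pt "0 0 0 0 0 0 0" --pt "0 0 0 0 0 0 0" --pt "0 0 0 0 0 0 0" --pt "0 0 -30 0 0 0 0" --pt "0 0 -40 0 0 0 0" --pt "0 0 -50 0 0 0 0"

```text
time_s: 8.55
position: [0.5591, 0.1637, 0.1691]
orientation: [0.995, 0.096, -0.001, 0.0]
ft_force: [0.2, 0.3, 0.5]
width: 0.995
grasp_force: 0.0
```

```bash
python3 - <<'E'
from h import *
s=sense();R=Rot.from_quat(s["orientation"]).as_matrix();print(s["time_s"],s["position"],s["ft_force"]);print(R.round(3))
w=get_image("wrist");save(w,"pics/w2.png")
P=pts(w,np.ones((400,640),bool))
k=P[(P[:,2]>.066)&(P[:,2]<.09)&(np.hypot(P[:,0]-.56,P[:,1]-.164)<.035)]
print(len(k),np.median(k,0))
b=np.hstack([cv2.imread("pics/w1.png"),cv2.imread("pics/w2.png")]);cv2.imwrite("pics/w12.png",cv2.resize(b,(800,250)))
E
```

```text
8.55 [0.55909306 0.16372305 0.16909988] [0.15926508 0.34245269 0.54122927]
[[ 0.981  0.192 -0.002]
 [ 0.192 -0.981 -0.001]
 [-0.002  0.001 -1.   ]]
2506 [0.56383441 0.16628804 0.07803815]
```

View pics/w12.png

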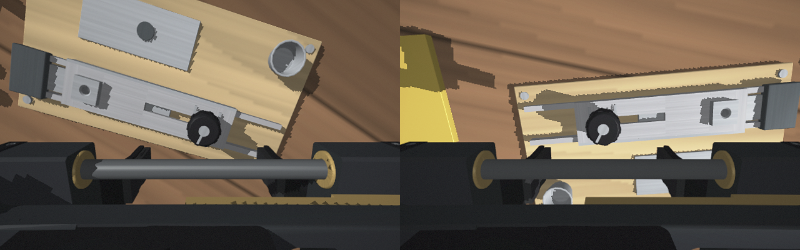

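Knob (left panel (205,132), right panel (604,128)) rose 3.3 mm, i.e. about 3.5 rad. It is loose, and the fence is unmoved. Next is the pin.

>>> apply_moves --pt "-9.7 49.7 0 0 0 0 100" --pt "-9.7 49.7 0 0 0 0 100" --pt "-9.7 49.7 0 0 0 0 100" --pt "-9.7 49.7 0 0 0 0 100" --pt "-9.7 49.7 0 0 0 0 100" --pt "-9.7 49.7 0 0 0 0 100" --pt "-9.7 49.7 0 0 0 0 100" --pt "-9.7 49.7 0 0 0 0 100"

```text
time_s: 9.6
position: [0.5599, -0.2424, 0.1685]
orientation: [0.995, 0.097, 0.0, -0.0]
ft_force: [0.2, 0.8, 1.3]
width: 0.609
grasp_force: 0.0
```

>>> apply_moves --pt "0 0 0 0 0 -0.18 100" --pt "0 0 0 0 0 -0.18 100" --pt "0 0 0 0 0 -0.18 100" --pt "0 0 0 0 0 -0.18 100" --pt "0 0 0 0 0 -0.18 100" --pt "0 0 0 0 0 -0.18 100" --pt "0 0 0 0 0 0 100"

```text
time_s: 10.48
position: [0.5598, -0.2411, 0.1685]
orientation: [0.805, 0.594, 0.0, -0.0]
ft_force: [0.4, 0.6, -0.9]
width: 0.612
grasp_force: 0.0
```

```bash
python3 - <<'E'
from h import *
s=sense();R=Rot.from_quat(s["orientation"]).as_matrix();print(s["time_s"],s["position"],np.round(s["q"],2),s["width"]);print(R.round(3))
w=get_image("wrist");save(w,"pics/w3.png")
P=pts(w,np.ones((400,640),bool))
k=P[(P[:,2]>.075)&(P[:,2]<.088)&(np.hypot(P[:,0]-.559,P[:,1]+.2415)<.025)]
print(len(k),np.median(k,0),cv2.minEnclosingCircle((k[:,:2]*1000).astype(np.float32)) if len(k) else 0)
E
```

```text
10.475 [ 0.55984    -0.24111818  0.16851669] [-0.28  0.33  0.8   1.65 -0.25  1.26  0.26] 0.6122800349211129
[[ 0.295  0.955 -0.   ]
 [ 0.955 -0.295  0.001]
 [ 0.    -0.    -1.   ]]
593 [ 0.56272383 -0.23910199  0.07856956] ((562.6212768554688, -239.58343505859375), 10.724034309387207)
```

View pics/w3.png

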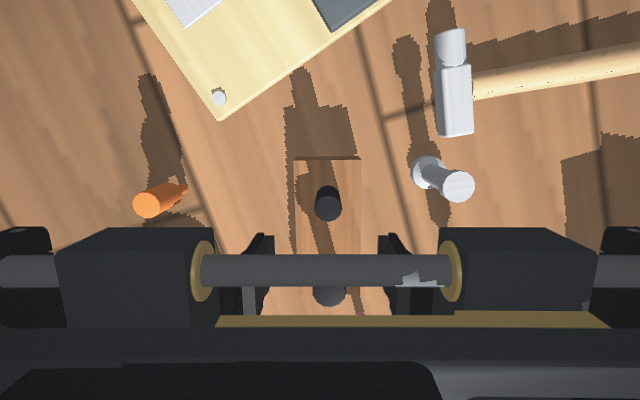

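The wrist picture shows the plain black pin at (328,205), centred between the fingers. The punch is behind the bar at (330,293), and the orange decoy is off to the left.

>>> apply_moves --pt "1 1 40 0 0 0 100" --pt "0 0 40 0 0 0 100" --pt "0 0 30 0 0 0 100" --pt "0 0 15 0 0 0 100" --pt "0 0 0 0 0 0 255" --pt "0 0 0 0 0 0 255" --pt "0 0 0 0 0 0 255" --pt "0 0 0 0 0 0 255" --pt "0 0 0 0 0 0 255" --pt "0 0 0 0 0 0 255" --newtons 25

```text
time_s: 11.78
position: [0.5619, -0.2406, 0.0446]
orientation: [0.804, 0.594, 0.001, 0.0]
ft_force: [-1.4, -0.1, 5.6]
width: 0.245
grasp_force: 25.0
```

>>> apply_moves --pt "0 0 -10 0 0 0 255" --pt "0 0 -20 0 0 0 255" --pt "0 0 -30 0 0 0 255" --pt "0 0 -40 0 0 0 255" --pt "0 0 0 0 0 0 255"

```text
time_s: 12.4
position: [0.5632, -0.2418, 0.1482]
orientation: [0.804, 0.594, 0.002, 0.003]
ft_force: [1.0, -0.0, -0.1]
width: 0.245
grasp_force: 25.0
```

```bash
python3 - <<'E'
from h import *
s=sense();R=Rot.from_quat(s["orientation"]).as_matrix();print(s["time_s"],s["position"],s["width"],s["grasp_force"],s["ft_force"]);print(R.round(3))
# guide block top from the top and wrist pictures
a=get_image("top")
m=np.zeros((400,640),bool);m[135:172,315:362]=1
P=pts(a,m);k=P[(P[:,2]>.038)&(P[:,2]<.049)&(np.hypot(P[:,0]-.605,P[:,1]-.002)<.028)]
r=cv2.minAreaRect((k[:,:2]*1000).astype(np.float32));print(len(k),k.mean(0),r)
# the dark hole: darkest pixels on the block top
g=cv2.cvtColor(a["pixels"],cv2.COLOR_RGB2GRAY);print(g[148:164,332:352])
# pin in hand
save(a,"pics/top2.png")
E
```

```text
12.4 [ 0.5631972  -0.24178571  0.1482009 ] 0.24540644330729966 24.99884679884417 [ 0.96149047 -0.04830126 -0.05293987]
[[ 0.294  0.956  0.007]
 [ 0.956 -0.294 -0.002]
 [ 0.     0.007 -1.   ]]
183 [6.05752890e-01 1.04616699e-05 4.24846244e-02] ((604.2919921875, -0.1949291229248047), (37.28535842895508, 33.82613754272461), 15.840646743774414)
[[118 118 115 115 116 119 110 112 152 158 144 168 179 178 167 161 118 118
  117 111]
 [116 116 112 119 119 116 115 113 116 114 110 149 181 183 173 122 117 113
  115 113]
 [116 121 115 118 116 114 116 115 112 113 111 111 150 158 156 120 117 118
  115 112]
 [111 116 116 123 116 116 117 116 115 117 116 119 116 111 115 115 120 116
  118 110]
 [116 112 115 118 117 121 114 115 112 115 113 119 118 116 114 112 117 118
  118 105]
 [119 115 117 118 119 121 115 103  97  96  96 105 114 117 117 115 116 118
  117 110]
 [116 114 120 117 116 118 112  98 101  96  95 101 105 115 115 109 115 117
  117 115]
 [119 116 115 116 114 119 101 109 117 118 113  93 107 113 112 113 116 116
  117 113]
 [117 119 109 112 116 118 107 113 114 119 121  98 108 114 114 115 116 118
  119 116]
 [117 116 111 114 119 114 112 110 115 116 114 106 113 118 121 117 119 119
  116 117]
 [118 120 109 114 113 116 112 110 112 111 110 112 117 118 119 116 118 116
  118 119]
 [118 118 111 109 117 117 118 121 115 115 116 116 117 119 113 118 114 113
  119 119]
 [121 119 125 112 120 117 118 120 115 118 119 118 116 114 116 112 109 113
  120 117]
 [118 120 117 114 117 120 117 119 114 119 116 114 106 109 108 105 109 112
  121 121]
 [118 117 118 116 120 114 118 117 108 107 110 110 110 110 111 107 120 114
  117 117]
 [118 116 120 114 106 103 113 101 103 106 110 109 115 117 117 117 117 116
  117 120]]
```

>>> apply_moves --pt "37.3 1.5 0 0 0 0 255" --pt "37.3 1.5 0 0 0 0 255" --pt "37.3 1.5 0 0 0 0 255" --pt "37.3 1.5 0 0 0 0 255" --pt "37.3 1.5 0 0 0 0 255" --pt "0 0 0 0 0 -0.145 255" --pt "0 0 0 0 0 -0.145 255" --pt "0 0 0 0 0 -0.145 255" --pt "0 0 0 0 0 -0.145 255" --pt "0 0 0 0 0 0 255"

```text
time_s: 13.7
position: [0.6222, -0.0643, 0.1427]
orientation: [0.601, 0.799, -0.001, -0.001]
ft_force: [-0.3, 0.9, -1.0]
width: 0.243
grasp_force: 25.0
```

```bash
python3 - <<'E'
from h import *
s=sense();R=Rot.from_quat(s["orientation"]).as_matrix();print(s["time_s"],s["position"],np.round(s["q"],2),s["ft_force"]);print(R.round(3))
w=get_image("wrist");save(w,"pics/w4.png")
P=pts(w,np.ones((400,640),bool))
k=P[(P[:,2]>.040)&(P[:,2]<.047)&(np.hypot(P[:,0]-.606,P[:,1]-.001)<.03)]
print(len(k),k.mean(0))
if len(k):print(cv2.minAreaRect((k[:,:2]*1000).astype(np.float32)))
c=w["camera_matrix"];X=np.array(w["R"])@np.array([.606,.001,.043])+w["t"];print(c@X/X[2], X[2])
k=P[(P[:,2]>.03)&(P[:,2]<.036)&(P[:,1]>-.06)];print(cv2.minAreaRect((k[:,:2]*1000).astype(np.float32)))
E
```

```text
13.7 [ 0.622247   -0.06431476  0.14267799] [-0.44  0.36  0.62  1.64 -0.22  1.22  0.51] [-0.32435946  0.89258273 -0.99412207]
[[-0.277  0.961 -0.002]
 [ 0.961  0.277  0.   ]
 [ 0.001 -0.002 -1.   ]]
1832 [0.60797631 0.00260494 0.04173197]
((608.0076904296875, 1.9718742370605469), (34.022300720214844, 33.8380241394043), 15.966752052307129)
[327.58899548 120.92972484   1.        ] 0.25270057722284067
((705.101806640625, 33.02104187011719), (275.8626708984375, 156.73863220214844), 14.022727966308594)
```

View pics/w4.png

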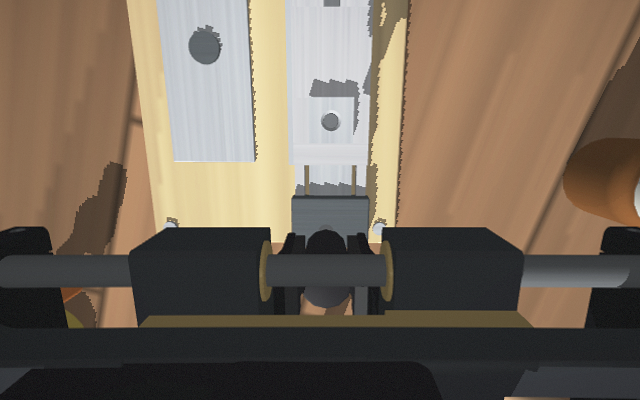

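The picture shows the guide hole at (330,122), centred in its block, with the pin held at about (326,245). The block rectangle fits at 34×34 mm and yaw 16°, as it should.

>>> apply_moves --pt "33.6 2 0 0 0 0 255" --pt "33.7 2.1 0 0 0 0 255" --pt "0 0 30 0 0 0 255" --pt "0 0 22 0 0 0 255" --pt "0 0 0 0 0 0 255"

```text
time_s: 14.38
position: [0.6065, 0.0016, 0.0896]
orientation: [0.601, 0.799, -0.002, -0.002]
ft_force: [-0.4, 0.0, -0.5]
width: 0.244
grasp_force: 25.0
```

```bash
python3 - <<'E'
from h import *
s=sense();print(s["time_s"],s["position"],s["ft_force"])
a=get_image("scene");g=a["pixels"];x=np.array(a["R"])@np.array([.607,.002,.06])+a["t"];u,v=cv2.projectPoints(np.array([[.607,.002,.06]]),cv2.Rodrigues(np.array(a["R"]))[0],np.array(a["t"]),a["camera_matrix"],np.array(a["dist"],float))[0].ravel().astype(int)
print(u,v);c=g[v-25:v+25,u-33:u+33,::-1];cv2.imwrite("pics/s1.png",cv2.resize(c,(792,600),interpolation=cv2.INTER_CUBIC))
E
```

```text
14.375 [0.60648807 0.00155065 0.08960079] [-0.44620736  0.01552299 -0.51091771]
300 224
```

View pics/s1.png

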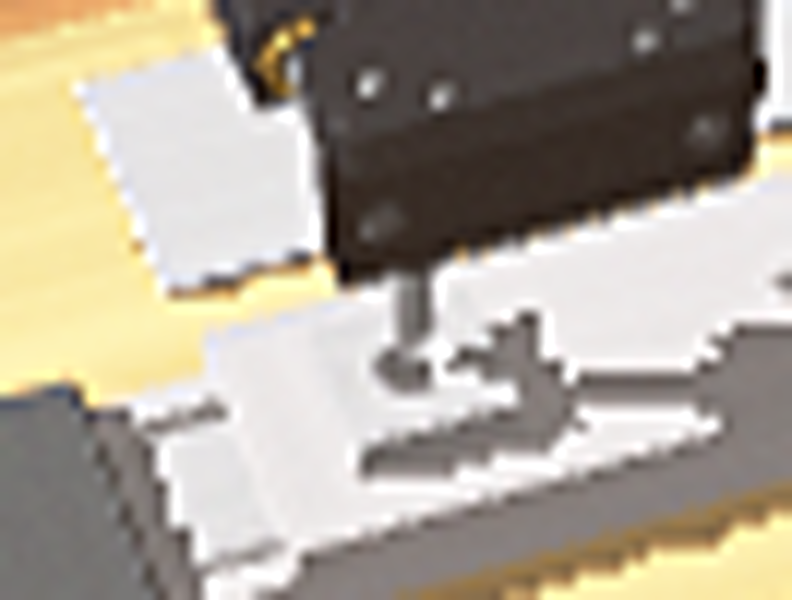

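The scene crop shows the shank tip at (405,345), directly above the hole at (405,372).

>>> apply_moves --pt "0 0.8 3 0 0 0 255" --pt "0 0 4 0 0 0 255" --pt "0 0 4 0 0 0 255" --pt "0 0 3 0 0 0 255" --pt "0 0 0 0 0 0 255"

```text
time_s: 15.05
position: [0.6083, 0.0016, 0.0771]
orientation: [0.601, 0.799, -0.001, -0.001]
ft_force: [-1.7, -0.3, -1.8]
width: 0.245
grasp_force: 25.0
```

>>> apply_moves --pt "0 0 3 0 0 0 255" --pt "0 0 3 0 0 0 255" --pt "0 0 3 0 0 0 255" --pt "0 0 3 0 0 0 255" --pt "0 0 0 0 0 0 255"

```text
time_s: 15.68
position: [0.6084, 0.0016, 0.065]
orientation: [0.601, 0.799, -0.001, -0.001]
ft_force: [-4.1, -0.4, -0.2]
width: 0.248
grasp_force: 25.0
```

>>> apply_moves --pt "0 -0.7 1 0 0 0 255" --pt "0 0 1 0 0 0 255" --pt "0 0 0.5 0 0 0 255" --pt "0 0 0 0 0 0 255"

```text
time_s: 16.18
position: [0.6083, 0.0015, 0.0633]
orientation: [0.601, 0.799, 0.0, -0.0]
ft_force: [-5.0, 0.0, 2.4]
width: 0.245
grasp_force: 25.0
```

>>> apply_moves --pt "0 -0.8 0 0 0 0 255" --pt "2 0 0 0 0 0 255" --pt "2 0 0 0 0 0 255" --pt "2 0 0 0 0 0 255" --pt "2 0 0 0 0 0 255" --pt "2 0 0 0 0 0 255"

```text
time_s: 16.92
position: [0.6053, 0.0111, 0.0633]
orientation: [0.601, 0.8, 0.0, 0.0]
ft_force: [-0.1, -1.7, 0.5]
width: 0.248
grasp_force: 25.0
```

>>> apply_moves --pt "2 0 0.3 0 0 0 255" --pt "2 0 0.2 0 0 0 255" --pt "2 0 0 0 0 0 255" --pt "2 0 0 0 0 0 255" --pt "2 0 0 0 0 0 255" --pt "2 0 0 0 0 0 255" --pt "2 0 0 0 0 0 255" --pt "2 0 0 0 0 0 255"

```text
time_s: 17.92
position: [0.6006, 0.0264, 0.0627]
orientation: [0.601, 0.799, 0.0, 0.0]
ft_force: [0.9, -1.5, -0.5]
width: 0.246
grasp_force: 25.0
```

>>> apply_moves --pt "1 0 0.5 0 0 0 255" --pt "1 0 0.4 0 0 0 255" --pt "1 0 0 0 0 0 255" --pt "1 0 0 0 0 0 255"

```text
time_s: 18.42
position: [0.6001, 0.0285, 0.0624]
orientation: [0.601, 0.799, -0.0, 0.001]
ft_force: [-0.1, -4.9, 6.0]
width: 0.241
grasp_force: 25.0
```

>>> apply_moves --pt "1 0 -0.4 0 0 0 255" --pt "1 0 0 0 0 0 255" --pt "1 0 0 0 0 0 255" --pt "1 0 0 0 0 0 255"

```text
time_s: 18.92
position: [0.5986, 0.0336, 0.0624]
orientation: [0.601, 0.799, 0.0, 0.0]
ft_force: [-0.4, -4.0, 5.4]
width: 0.245
grasp_force: 25.0
```

>>> apply_moves --pt "1 0 0 0 0 0 255" --pt "1 0 0 0 0 0 255" --pt "1 0 0 0 0 0 255" --pt "1 0 0 0 0 0 255"

```text
time_s: 19.42
position: [0.5974, 0.0378, 0.0623]
orientation: [0.601, 0.799, 0.0, 0.0]
ft_force: [0.0, -3.9, 4.7]
width: 0.245
grasp_force: 25.0
```

>>> apply_moves --pt "1 0 0 0 0 0 255" --pt "1 0 0 0 0 0 255" --pt "1 0 0 0 0 0 255" --pt "1 0 0 0 0 0 255"

```text
time_s: 19.92
position: [0.5955, 0.0424, 0.0615]
orientation: [0.6, 0.8, -0.0, -0.001]
ft_force: [0.6, -2.0, -1.1]
width: 0.248
grasp_force: 25.0
```

The z force fell to zero and z dropped 0.8 mm, so the pin is at the index hole. I'll press down.

>>> apply_moves --pt "0 0 1 0 0 0 255" --pt "0 0 1 0 0 0 255" --pt "0 0 1 0 0 0 255" --pt "0 0 0 0 0 0 255"

```text
time_s: 20.42
position: [0.5958, 0.0419, 0.059]
orientation: [0.601, 0.8, -0.0, -0.0]
ft_force: [0.4, 0.2, -0.5]
width: 0.239
grasp_force: 25.0
```

Going in freely.

>>> apply_moves --pt "0 0 2 0 0 0 255" --pt "0 0 2 0 0 0 255" --pt "0 0 2 0 0 0 255" --pt "0 0 1 0 0 0 255" --pt "0 0 0 0 0 0 255"

```text
time_s: 21.05
position: [0.596, 0.0416, 0.0521]
orientation: [0.601, 0.799, -0.0, -0.0]
ft_force: [-0.5, 0.4, -0.2]
width: 0.245
grasp_force: 25.0
```

>>> apply_moves --pt "0 0 1 0 0 0 255" --pt "0 0 0.7 0 0 0 255" --pt "0 0 0 0 0 0 255"

```text
time_s: 21.42
position: [0.5963, 0.0415, 0.0515]
orientation: [0.601, 0.799, 0.0, -0.0]
ft_force: [-4.0, 0.5, 5.7]
width: 0.245
grasp_force: 25.0
```

Seated at the expected height, so I'll release and retreat.

>>> apply_moves --pt "0 0 -0.5 0 0 0 255" --pt "0 0 0 0 0 0 100" --pt "0 0 0 0 0 0 100" --pt "0 0 0 0 0 0 100" --pt "0 0 0 0 0 0 100" --pt "0 0 -20 0 0 0 100" --pt "0 0 -40 0 0 0 100" --pt "0 0 -50 0 0 0 100" --pt "-40 0 -20 0 0 0 100" --pt "0 0 0 0 0 0 100"

```text
time_s: 22.68
position: [0.6093, -0.0015, 0.1853]
orientation: [0.603, 0.798, 0.001, 0.003]
ft_force: [0.5, -0.2, 0.3]
width: 0.609
grasp_force: 0.0
```

```bash
python3 - <<'E'
from h import *
s=sense();print(s["time_s"],s["position"],s["ft_force"],s["width"])
w=get_image("wrist");save(w,"pics/w5.png")
P=pts(w,np.ones((400,640),bool))
d=np.hypot(P[:,0]-.596,P[:,1]-.0415)
k=P[(P[:,2]>.07)&(P[:,2]<.11)&(d<.03)];print("head",len(k),np.median(k,0))
k=P[(P[:,2]>.038)&(P[:,2]<.047)&(d<.03)];print("block",len(k),np.median(k,0),cv2.minAreaRect((k[:,:2]*1000).astype(np.float32)))
E
```

```text
22.675 [ 0.60931611 -0.00151901  0.18528833] [ 0.51555518 -0.22419814  0.2935614 ] 0.609156282184427
head 623 [0.59690906 0.04247258 0.08559204]
block 791 [0.59321547 0.04780653 0.0417689 ] ((596.6173706054688, 41.917640686035156), (34.07011032104492, 32.886409759521484), 15.815356254577637)
```

View pics/w5.png

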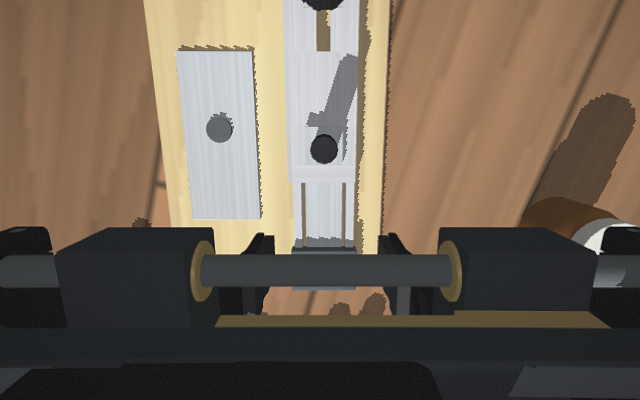

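The pin head at (324,149) is centred on the block. Its top sits 43.8 mm above the block (the head is 44 mm high), so it is home, and the fence has moved about 41 mm.

```bash
python3 -c "
from rig import *
print(hand_in())"
```

```text
the job is handed in; nothing more can be done
None
```

I loosened the knob by about 3.5 rad and slid the fence about 41 mm to the index hole. The pin is home with its head down on the guide block and the gripper clear, and I handed the job in at about 23 s; `hand_in()` gave no verdict.

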